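# Fetch the rose pot from behind the glue bottles

## Robot

A 7-joint arm with a two-finger parallel gripper is mounted at the origin on the work surface. World frame = base frame: x ahead of the robot, y to its left, z up, the work surface at z = 0. Lengths are in m, angles in rad, forces in N, time in s.
With the tool pointing down it reaches from about 0.425 to 0.875 m from the base axis. Payload 4.7 kg.
Tool frame: the origin (TCP) lies on the centre line of the jaws, within the pads' length; the fingertips stand 19 mm ahead of it and the grasp point (between the pads) is the TCP; x points along the fingers, z is the direction in which the jaws open and shut, and the axes are right-handed (so a half turn about x gives the same grasp; the last joint's range is limited). The gripper opens to 87 mm and grips with 3 to 60 N. Pads are 19 mm wide; open, the fingers measure 117 mm over their backs; the gripper's body (75 mm by 190 mm) begins 51 mm behind the grasp point.
Start: joints at [-1.183, 0.321, -0.07, 1.45, 0.023, 1.371, -0.057], TCP at [0.237, 0.605, 0.242] pointing down, gripper open.
Joint ranges: [-2.86, 2.86], [-0.3, 2.09], [-1.38, 1.24], [0.06, 2.45], [-1.56, 4.7], [0.09, 2.05], [-2.69, 2.69]. Speed limits (rad/s): [2.57, 2.57, 3.14, 3.14, 3.14, 3.14, 3.14].

## Interface

Orientations are given as a rotation vector (axis times angle).
In Python, from bench import get_state, get_image, camera_info, close_job gives the robot as it stands.
- The arm moves only by the tool jog_arm, never from a script. Its argument "targets" is a list of rows, each a list of 7 numbers: the turn, a rotation vector about the tool's x, y, z in degrees, then the shift along the tool's x, y, z in cm, then the finger opening in cm, from 0 to 8.7. In form: [[wx, wy, wz, tx, ty, tz, jaw], ...]. A call has 1 to 10 rows; each row shifts and turns the commanded pose from where the row before left it, along the tool's axes as they then stand; what a row does not reach is not made up. A row lasts 1/8 s, in which the tool goes at most 62.5 mm and 10.7 degrees, less where a joint would pass 70% of its speed; a pose out of reach is approached as far as the arm can. A call is refused whole if a number of a shift passes 6.25 or a number of a turn 10.7, either way. A call with a gripper value outside its range is refused whole. The fingers move at their own pace and stop on an object; "squeeze" is the grip in N (left out, the last holds). Time passes only in rows, so rows that do not move let the fingers close. It gives the time, the measured TCP pose, the force and the opening at its end, in the units of the state.
- get_state(): the state, without advancing time (a new reading comes with each control period).
- get_image(name): name is "side" or "top"; returns (picture, depth): 480x640x3 uint8, red, green, blue; 480x640 float32, m along the optical axis (not along the pixel's ray), 0 where there is no reading.
- camera_info(name): a dict with "intrinsics" (3x3 intrinsics, pixels), "world_from_camera" (4x4, takes a point from camera to world coordinates). Camera axes: x right, y up, looking along -z (the intrinsics and any distortion apply to the point x, -y, -z); pixel columns grow to the right and rows downward; lengths in m; the calibration is good to about 2 mm. A picture is of the moment at which its call begins. camera_info takes no time and is no camera call.
- close_job(): hands the job in, once; it reports no verdict.
The state is a dict: "time": time; "joint_positions": joint angles; "qd": joint speeds; "joint_torque": joint torques, N m; "position": TCP position; "tool_rot": TCP orientation; "ft_force": force on the tool from outside, world axes, zero at the start; "torque": the same for the moment, N m; "grip_width": opening from 0.0 (shut) to 1.0 (fully open).
Only numpy, scipy, OpenCV 4.12 (cv2) and the standard library are available. Lean on these libraries where they do the work, as an engineer would, in place of code of your own. Each camera call takes 0.05 s, during which the arm holds its last target.

## Task

Get the little white rose pot out from behind the two glue bottles in the wooden rack: first park both bottles, the red one centred on the red coaster and the blue one on the blue coaster, then take the pot and stand it on the green spot in the middle of the wooden base. Then put each bottle back in the rack exactly where it stood at the start. Everything must end upright and let go; set things down gently without dropping or toppling them, and leave the dish of buds and the scissors alone.

Things in the scene. Friction and masses are not known exactly. Their poses are not given: they have to be found in the camera images.
- rack: fixed wooden lane, 198 mm long (x) by 86 mm (y), open on top and at the -x end, which faces roughly to the robot. Floor 6 mm thick; walls 8 mm, tops 36 mm above the table; side walls 70 mm apart inside, back wall inner face at x +91 mm. Origin: centre of underside. In a row along its x: pot at about +34 mm, a bottle at -14 mm, a bottle at -66 mm, within 5 mm of the centre line.
- red_bottle: upright round glue bottle, about 90 g: white body 38 mm across with a red band, up to 76 mm; shoulder to 84 mm; straight red cap 24 mm across from 84 to 126 mm (top): grip it from above at about 110 mm, fingers closing across the rack. Origin: centre of underside, z up. Starts in the rack before the pot; which bottle is nearer the pot varies; about 14 mm from the other.
- blue_bottle: upright round glue bottle, about 90 g: white body 38 mm across with a blue band, up to 76 mm; shoulder to 84 mm; straight blue cap 24 mm across from 84 to 126 mm (top): grip it from above at about 110 mm, fingers closing across the rack. Origin: centre of underside, z up. Starts in the rack before the pot; which bottle is nearer the pot varies; about 14 mm from the other.
- pot: white ceramic pot, about 120 g: upright cylinder 42 mm across, 44 mm high, brass stripe, carved pink rose on top up to 56 mm. Origin: centre of underside, z up. Starts at the rack's closed end, 36 mm from the back wall, 14 mm from the side walls, 8 mm from the nearest bottle; bottles gone, grip it from above with fingers closing along the rack's x, 22 to 30 mm above its underside.
- red_coaster: fixed round red coaster with a cork centre on the table, 76 mm across, 4 mm thick. Origin: centre of its underside.
- blue_coaster: fixed round blue coaster with a cork centre on the table, 76 mm across, 4 mm thick. Origin: centre of its underside.
- base: fixed rectangular light-wood base on the table, 110 mm (its x) by 90 mm (y) by 14 mm thick, with a flat round green spot 56 mm across in the middle of its top. Origin: centre of its underside.
- dish: bystander: loose white ceramic dish of dried buds, 88 mm across, 26 mm high. Origin: centre of its underside.
- scissors: bystander: loose scissors with red handles lying on the table beyond the rack, about 135 mm long (x towards the blades) and 68 mm wide, 10 mm high. Origin: at table level, near the pivot.
Mind the look-alikes: they are no part of the job. What is shaped like the red_bottle but purple or yellow is not meant.

How it is judged:
On the way, in this order (a step that is already met when the one before it is completed fails the run):
1. both bottles stand released on the coasters of their own colour (horizontal distance between red_bottle and red_coaster below 0.015 m and z of red_bottle in the frame of red_coaster between 0.002 and 0.008 m and contact force between the fingers and red_bottle below 0.1 N and linear speed of each of red_bottle, blue_bottle below 0.03 m/s and angle between each of red_bottle, blue_bottle's own z axis and vertical below 0.12 rad and horizontal distance between blue_bottle and blue_coaster below 0.015 m and z of blue_bottle in the frame of blue_coaster between 0.002 and 0.008 m and contact force between the fingers and blue_bottle below 0.1 N), for 0.2 s.
2. the pot stands released on the green spot of the base (horizontal distance between pot and base below 0.015 m and z of pot in the frame of base between 0.011 and 0.018 m and contact force between the fingers and pot below 0.1 N and linear speed of pot below 0.03 m/s and angle between pot's own z axis and vertical below 0.12 rad), for 0.2 s.
At the end, for the whole second after the job is handed in: The pot stands on the base within 15 mm of its centre, and each bottle stands in the rack within 15 mm of where it stood at the start; all three are upright (within 0.12 rad), released and at rest (all of step 2 and distance of each of red_bottle, blue_bottle from where it was at the start of the episode below 0.015 m and contact force between the fingers and red_bottle below 0.1 N and linear speed of each of red_bottle, blue_bottle below 0.03 m/s and angle between each of red_bottle, blue_bottle's own z axis and vertical below 0.12 rad and contact force between the fingers and blue_bottle below 0.1 N); the robot touches nothing.
It fails at once if the dish or the scissors are pushed more than 20 mm (distance of any of dish, scissors from where it was at the start of the episode above 0.02 m).
It fails at once if a bottle or the pot is toppled (over 0.7 rad) (angle between any of red_bottle, blue_bottle, pot's own z axis and vertical above 0.7 rad).
It fails at once if a bottle or the pot is dropped (falls free at over 0.6 m/s) ((linear speed of red_bottle above 0.6 m/s and contact force between the fingers and red_bottle below 0.05 N) or (linear speed of blue_bottle above 0.6 m/s and contact force between the fingers and blue_bottle below 0.05 N) or (linear speed of pot above 0.6 m/s and contact force between the fingers and pot below 0.05 N)).
It also fails if it takes over 128 s, if anything falls off the work surface, if the arm or the gripper's body presses on something with over 40 N, if the wrist force passes 120 N, or if a joint passes its speed limit or range.

## Working session

There is one attempt and no reset: what is moved stays moved. The work goes in short steps, Python scripts to look and compute and a tool call to move; the robot and the scene stay as the last step left them, time stands still between calls to the robot, and variables do not carry over. Pictures are saved under pics/ and viewed, and the job is handed in when it is done.

Besides the shell and the picture viewer there is one more tool, called after "Call:" as name(argument=value, ...) on one line, values as JSON. jog_arm: Moves the arm, as the interface text tells. Its arguments: {"type":"object","properties":{"targets":{"type":"array"},"squeeze":{"type":"number"}},"required":["targets"]}

```bash
ls; mkdir -p pics; python3 - <<'E'
from bench import *
import cv2,numpy as np
s=get_state();print({k:np.round(v,3).tolist() for k,v in s.items()})
for n in("side","top"):
    p,d=get_image(n);cv2.imwrite(f"pics/{n}0.png",p[:,:,::-1]);np.savez(f"{n}0.npz",p=p,d=d)
    c=camera_info(n);print(n,c)
E
```

```text
pics
{'time': 0.0, 'joint_positions': [-1.183, 0.322, -0.07, 1.452, 0.023, 1.371, -0.057], 'qd': [-0.0, 0.001, -0.0, -0.0, -0.0, -0.001, 0.001], 'joint_torque': [-0.0, -49.13, -0.404, -31.252, -0.064, 0.044, 0.0], 'position': [0.237, 0.605, 0.24], 'tool_rot': [-0.931, 1.365, 0.929], 'ft_force': [0.705, -0.042, 0.393], 'torque': [0.02, 0.043, 0.01], 'grip_width': 0.999}
side {'intrinsics': array([[503.12185624,   0.        , 323.13315608],
       [  0.        , 503.12185624, 238.53207342],
       [  0.        ,   0.        ,   1.        ]]), 'world_from_camera': array([[-0.79945765,  0.3591284 , -0.481554  ,  0.12976092],
       [-0.60070367, -0.47158466,  0.64557185,  0.5544454 ],
       [ 0.0047497 ,  0.80537861,  0.59274171,  0.54264284],
       [ 0.        ,  0.        ,  0.        ,  1.        ]])}
top {'intrinsics': array([[614.83746269,   0.        , 314.30134924],
       [  0.        , 614.83746269, 246.08582893],
       [  0.        ,   0.        ,   1.        ]]), 'world_from_camera': array([[-1.44187867e-03,  9.95371190e-01, -9.60943051e-02,
         4.59758241e-01],
       [-9.99989480e-01, -1.01674849e-03,  4.47291167e-03,
         2.15645015e-02],
       [ 4.35450367e-03,  9.60997436e-02,  9.95362184e-01,
         1.08072688e+00],
       [ 0.00000000e+00,  0.00000000e+00,  0.00000000e+00,
         1.00000000e+00]])}
```

View pics/side0.png

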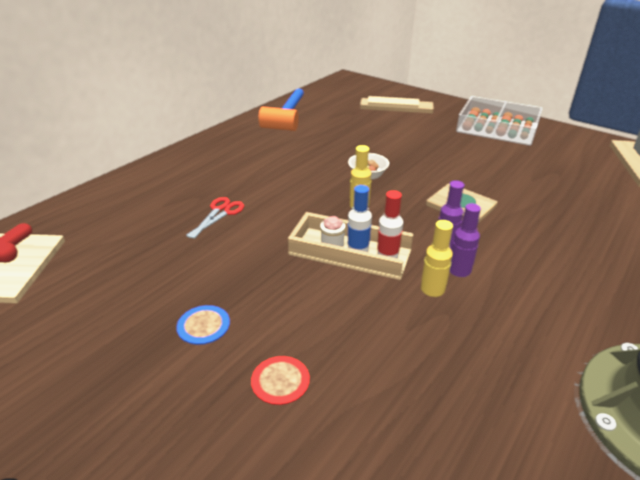

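View pics/top0.png

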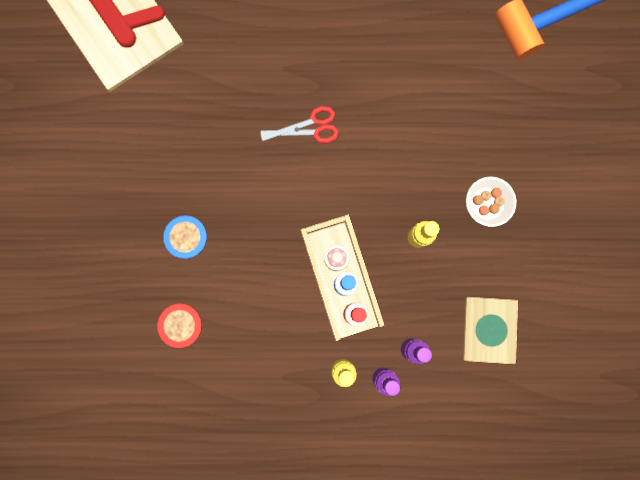

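The top view shows the rack with pot (337,258), blue cap (347,283) and red cap (358,315); the blue coaster is at (185,237), red coaster (179,326), and green spot (491,330). Purple (417,351), (387,382) and yellow (424,233), (344,374) bottles are look-alikes. Next step is measuring these.

```bash
cat > h.py <<'E'
import numpy as np,cv2
from bench import *
def ray(n,u,v,z):
    c=camera_info(n);K=c["intrinsics"];T=c["world_from_camera"]
    d=T[:3,:3]@np.array([(u-K[0,2])/K[0,0],-(v-K[1,2])/K[1,1],-1.]);o=T[:3,3]
    return o+d*(z-o[2])/d[2]
def blobs(n,p,name,lo,hi,roi=None,mn=15):
    h=cv2.cvtColor(p,cv2.COLOR_RGB2HSV);m=cv2.inRange(h,np.array(lo),np.array(hi))
    if lo[0]==0 and hi[0]<15 : m|=cv2.inRange(h,np.array((172,lo[1],lo[2])),np.array((180,hi[1],hi[2])))
    if roi:
        k=np.zeros_like(m);a,b,c,d=roi;k[b:d,a:c]=1;m*=k
    out=[]
    for c in cv2.findContours(m,cv2.RETR_EXTERNAL,cv2.CHAIN_APPROX_NONE)[0]:
        if cv2.contourArea(c)>=mn:
            (x,y),r=cv2.minEnclosingCircle(c);M=cv2.moments(c)
            out.append((M['m10']/M['m00'],M['m01']/M['m00'],r,M['m00'],cv2.boundingRect(c)))
    return out
E
python3 - <<'E'
from h import *
p=np.load("top0.npz")['p'];d=np.load("top0.npz")['d'];q=np.load("side0.npz")['p']
R=((0,150,90),(8,255,255));B=((100,150,90),(125,255,255));G=((65,60,50),(95,255,255))
for nm,c,roi,z in(("redcap",R,(330,290,380,340),.126),("bluecap",B,(330,260,370,300),.126),("redco",R,(140,290,220,360),.004),("blueco",B,(140,200,220,270),.004),("green",G,(450,290,530,370),.014)):
    for b in blobs("top",p,nm,*c,roi): 
        print(nm,np.round(b[:4],1),b[4],np.round(ray("top",b[0],b[1],z),4),'d=%.3f'%d[int(b[1]),int(b[0])])
for nm,c,roi,z in(("redco",R,(240,340,320,420),.004),("blueco",B,(160,290,240,350),.004),("redcap",R,(370,180,410,220),.105),("bluecap",B,(340,180,372,220),.105)):
    for b in blobs("side",q,nm,*c,roi): print("side",nm,np.round(b[:4],1),b[4],np.round(ray("side",b[0],b[1],z),4))
crop=cv2.resize(p[200:400,290:540],None,fx=3.2,fy=3,interpolation=cv2.INTER_CUBIC);cv2.imwrite("pics/crop.png",crop[:,:,::-1])
crop=cv2.resize(p[205:345,290:400],None,fx=5,fy=4.2,interpolation=cv2.INTER_CUBIC);cv2.imwrite("pics/crop2.png",crop[:,:,::-1])
crop=cv2.resize(q[170:300,270:500],None,fx=3.4,fy=3.4,interpolation=cv2.INTER_CUBIC);cv2.imwrite("pics/crop3.png",crop[:,:,::-1])
E
```

```text
redcap [358.  314.5   7.5 147.5] (351, 308, 15, 14) [ 0.4458 -0.0501  0.126 ] d=0.943
redco [ 178.8  325.3   22.8 1531.5] (157, 303, 45, 46) [0.4258 0.2522 0.004 ] d=1.065
blueco [ 184.6  236.6   21.3 1342.5] (164, 216, 42, 42) [0.5807 0.2451 0.004 ] d=1.078
green [491.  330.   15.8 727. ] (476, 315, 31, 31) [ 0.4172 -0.2874  0.014 ] d=1.060
side redco [ 279.9  379.9   29.8 2237.5] (251, 356, 59, 49) [0.4251 0.2511 0.004 ]
side blueco [ 202.8  324.5   26.  1447. ] (178, 306, 51, 38) [0.58   0.2442 0.004 ]
side redcap [392.7 202.5  13.4 341.5] (385, 190, 17, 27) [ 0.4546 -0.0699  0.105 ]
side bluecap [360.7 197.8  12.  219.5] (355, 186, 13, 25) [ 0.5042 -0.0505  0.105 ]
```

View pics/crop2.png

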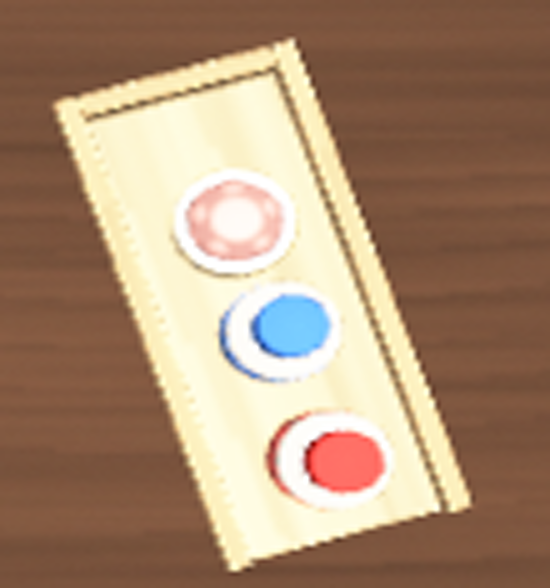

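View pics/crop3.png

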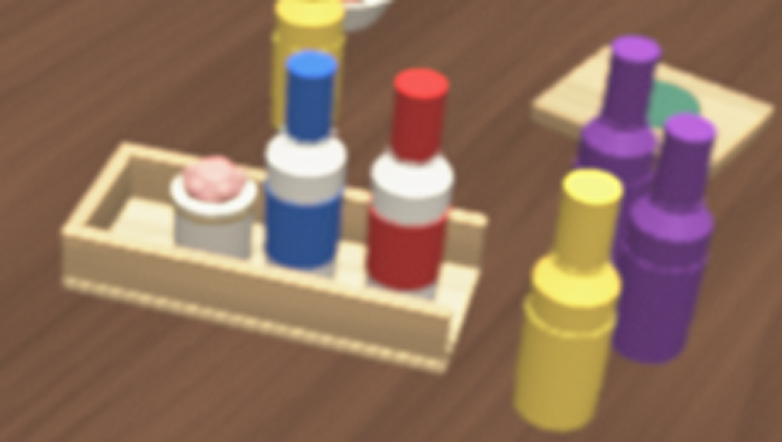

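The crops confirm it: the red-banded bottle is nearest the open end, blue is next to the pot, and purple/yellow are outside the rack. Next I refine the caps, pot and rack axis.

```bash
python3 - <<'E'
from h import *
p=np.load("top0.npz")['p'];d=np.load("top0.npz")['d'];q=np.load("side0.npz")['p']
print(p[314,358],p[283,347],p[258,337], p[258,326:349].tolist()[::2])
C=[ray("top",u,v,.036) for u,v in((301,229.5),(349,214.5),(384,325.2),(337,340.7))]
C=np.array(C)[:,:2];print(C, [np.linalg.norm(C[i]-C[(i+1)%4]) for i in range(4)])
c=C.mean(0);ax=(C[0]+C[1]-C[2]-C[3]);ax/=np.linalg.norm(ax);print("rack c",c,"yaw",np.degrees(np.arctan2(ax[1],ax[0])), [np.degrees(np.arctan2(*(a-b)[::-1])) for a,b in((C[0],C[3]),(C[1],C[2]),(C[0],C[1]))])
def rk(P): e=np.array(P[:2])-c; return (e@ax).round(4),(e@[-ax[1],ax[0]]).round(4)
P={}
for nm,lo,hi,roi,z in(("red",(0,120,180),(8,255,255),(340,300,380,335),.132),("blue",(95,120,180),(125,255,255),(340,270,365,300),.132),("pinkrose",(0,20,150),(12,255,255),(325,245,350,270),.06)):
    for b in blobs("top",p,nm,lo,hi,roi):
        W=ray("top",b[0],b[1],z);print(nm,np.round(b[:4],1),b[4],W.round(4),"rack",rk(W),'expect d',d[int(b[1]),int(b[0])])
for nm,lo,hi,roi in(("red",(0,150,200),(8,255,255),(370,180,410,230)),("blue",(95,120,200),(125,255,255),(340,180,372,220))):
    for b in blobs("side",q,nm,lo,hi,roi): 
        W=ray("side",b[0],b[1],.132);print("side",nm,np.round(b[:4],1),b[4],W.round(4),rk(W))
# base edges
h=cv2.cvtColor(p,cv2.COLOR_RGB2HSV)
m=cv2.inRange(h,np.array((10,30,150)),np.array((32,180,255)));k=np.zeros_like(m);k[290:370,455:530]=1;m*=k
m=cv2.morphologyEx(m|cv2.inRange(h,np.array((65,60,50)),np.array((95,255,255)))*k,cv2.MORPH_CLOSE,np.ones((7,7)))
cs=max(cv2.findContours(m,0,1)[0],key=cv2.contourArea);r=cv2.minAreaRect(cs);print("base",r,ray("top",*r[0],.014))
# all lookalikes / dish world
for nm,u,v,z in(("pur",424,354,.126),("pur2",392,387,.126),("yel",346,378,.126),("yel2",430,230,.126),("dish",491,202,.026)):print(nm,ray("top",u,v,z).round(3))
from scipy.spatial.transform import Rotation as Ro
print(Ro.from_rotvec(get_state()['tool_rot']).as_matrix().round(3))
E
```

```text
[255 113 104] [119 203 255] [255 251 247] [[255, 255, 255], [230, 165, 154], [246, 188, 176], [254, 228, 218], [255, 250, 245], [255, 251, 246], [255, 251, 247], [255, 251, 247], [254, 226, 215], [249, 196, 184], [252, 227, 222], [255, 255, 255]]
[[ 0.58915859  0.03959283]
 [ 0.61501215 -0.04275372]
 [ 0.42641309 -0.10051876]
 [ 0.40066181 -0.02108788]] [np.float64(0.08630968709955004), np.float64(0.1972470656363992), np.float64(0.08350085144280246), np.float64(0.19802319133388677)]
rack c [ 0.50781141 -0.03119188] yaw 17.437496883977264 [np.float64(17.844359914812205), np.float64(17.029032905661587), np.float64(107.43022784315067)]
red [358.5 314.5   7.5 147. ] (352, 308, 15, 14) [ 0.4458 -0.0504  0.132 ] rack (np.float64(-0.0649), np.float64(0.0003)) expect d 0.9428748
blue [347.7 282.3   7.3 139.5] (341, 276, 14, 14) [ 0.4952 -0.0341  0.132 ] rack (np.float64(-0.0129), np.float64(0.001)) expect d 0.94958544
pinkrose [336.7 257.2   9.8 269.5] (327, 248, 20, 19) [ 0.5397 -0.0202  0.06  ] rack (np.float64(0.0337), np.float64(0.0009)) expect d 1.0223365
side red [393.5 194.1   7.6  90.5] (386, 190, 16, 9) [ 0.4461 -0.0534  0.132 ] (np.float64(-0.0655), np.float64(-0.0027))
side blue [361.1 188.8   6.1  60. ] (355, 186, 13, 7) [ 0.4954 -0.0361  0.132 ] (np.float64(-0.0133), np.float64(-0.0009))
base ((490.615966796875, 330.0205078125), (52.604122161865234, 65.36370086669922), 1.9091525077819824) [ 0.41718109 -0.2867271   0.014     ]
pur [ 0.385 -0.151  0.126]
pur2 [ 0.336 -0.101  0.126]
yel [ 0.349 -0.031  0.126]
yel2 [ 0.577 -0.164  0.126]
dish [ 0.638 -0.29   0.026]
[[-0.001 -0.931  0.365]
 [-0.002  0.365  0.931]
 [-1.    -0.    -0.002]]
```

Top and side rays agree within 3 mm: red (0.446,-0.051), blue (0.495,-0.035), pot (0.540,-0.020), rack yaw 17.4°. Their rack coordinates (-65, -13, +34 mm) match the description. Now turning the jaws across the rack.

Call:
jog_arm(targets=[[-9.7,0,0,0,0,0,8.7],[-9.7,0,0,0,0,0,8.7],[-9.7,0,0,0,0,0,8.7],[-9.7,0,0,0,0,0,8.7],[0,0,0,0,0,0,8.7]], squeeze=15)

```text
time: 0.72
position: [0.2374, 0.6049, 0.241]
tool_rot: [-1.428, 1.052, 1.428]
ft_force: [0.6, 0.5, -0.0]
grip_width: 0.998
```

```bash
cat >> h.py <<'E'
from scipy.spatial.transform import Rotation as Ro
PT=dict(red=(.446,-.0515),blue=(.4953,-.035),pot=(.5397,-.0202),rc=(.4255,.2517),bc=(.5804,.2447),base=(.4172,-.287))
def to(*wps):
    s=get_state();R=Ro.from_rotvec(s['tool_rot']).as_matrix();p=np.array(s['position'])
    print("t",round(s['time'],2),"p",p.round(4),"x",R[:,0].round(3),"jawyaw",np.degrees(np.arctan2(R[1,2],R[0,2])).round(2),"w",round(s['grip_width'],3),"F",np.round(s['ft_force'],1))
    R0=np.column_stack([[0,0,-1],np.cross(R[:,2],[0,0,-1]),R[:,2]])
    for w in wps:
        w=np.array(w);print(w,"d tool cm",(R.T@(w-p)*100).round(2));p=w
E
python3 -c "
from h import *
to((.46,.3,.22),(*PT['red'],.20),(*PT['red'],.116))"
```

```text
t 0.72 p [0.2374 0.6049 0.241 ] x [-0.    -0.001 -1.   ] jawyaw 107.27 w 0.998 F [ 0.6  0.5 -0. ]
[0.46 0.3  0.22] d tool cm [  2.12 -12.21 -35.72]
[ 0.446  -0.0515  0.2   ] d tool cm [  2.03  11.77 -33.15]
[ 0.446  -0.0515  0.116 ] d tool cm [ 8.4  -0.01  0.01]
```

Call:
jog_arm(targets=[[0,0,0,0.3,-1.5,-4.5,8.7],[0,0,0,0.3,-1.5,-4.5,8.7],[0,0,0,0.3,-1.5,-4.5,8.7],[0,0,0,0.3,-1.5,-4.5,8.7],[0,0,0,0.3,-1.5,-4.5,8.7],[0,0,0,0.3,-1.5,-4.5,8.7],[0,0,0,0.3,-1.5,-4.5,8.7],[0,0,0,0,-1.7,-4.2,8.7]])

```text
time: 1.72
position: [0.461, 0.2992, 0.2203]
tool_rot: [-1.426, 1.053, 1.426]
ft_force: [0.2, 0.5, -0.7]
grip_width: 0.996
```

Call:
jog_arm(targets=[[0,0,0,0.3,1.5,-4.2,8.7],[0,0,0,0.3,1.5,-4.2,8.7],[0,0,0,0.3,1.5,-4.2,8.7],[0,0,0,0.3,1.5,-4.2,8.7],[0,0,0,0.3,1.5,-4.2,8.7],[0,0,0,0.3,1.5,-4.2,8.7],[0,0,0,0.2,1.5,-4.2,8.7],[0,0,0,0,1.3,-3.7,8.7],[0,0,0,0,0,0,8.7]])

```text
time: 2.85
position: [0.4464, -0.0534, 0.2007]
tool_rot: [-1.423, 1.055, 1.422]
ft_force: [-0.1, 1.5, 0.8]
grip_width: 0.998
```

```bash
python3 -c "
from h import *
to((*PT['red'],.20),(*PT['red'],.116))"
```

```text
t 2.85 p [ 0.4464 -0.0534  0.2007] x [ 0.  0. -1.] jawyaw 106.85 w 0.998 F [-0.1  1.5  0.8]
[ 0.446  -0.0515  0.2   ] d tool cm [ 0.07 -0.02  0.19]
[ 0.446  -0.0515  0.116 ] d tool cm [8.4 0.  0. ]
```

Call:
jog_arm(targets=[[0,0,0,2.5,0,0.2,8.7],[0,0,0,2.5,0,0,8.7],[0,0,0,2.2,0,0,8.7],[0,0,0,1.3,0,0,8.7],[0,0,0,0,0,0,8.7],[0,0,0,0,0,0,4.5]])

```text
time: 3.6
position: [0.4468, -0.0481, 0.1163]
tool_rot: [-1.43, 1.049, 1.428]
ft_force: [-0.4, 1.1, -0.3]
grip_width: 0.951
```

```bash
python3 -c "
from h import *
to((*PT['red'],.116))
for n in('side','top'):
    p,d=get_image(n);a=p[120:320,250:450];cv2.imwrite(f'pics/g1{n}.png',cv2.resize(a,None,fx=3,fy=3)[:,:,::-1])
a=cv2.imread('pics/g1side.png');b=cv2.imread('pics/g1top.png');cv2.imwrite('pics/g1.png',cv2.resize(np.hstack([a,b]),(800,400)))"
```

```text
t 3.6 p [ 0.4468 -0.0481  0.1163] x [ 0.001  0.    -1.   ] jawyaw 107.37 w 0.951 F [-0.4  1.1 -0.3]
[ 0.446  -0.0515  0.116 ] d tool cm [ 0.03  0.18 -0.3 ]
```

View pics/g1.png

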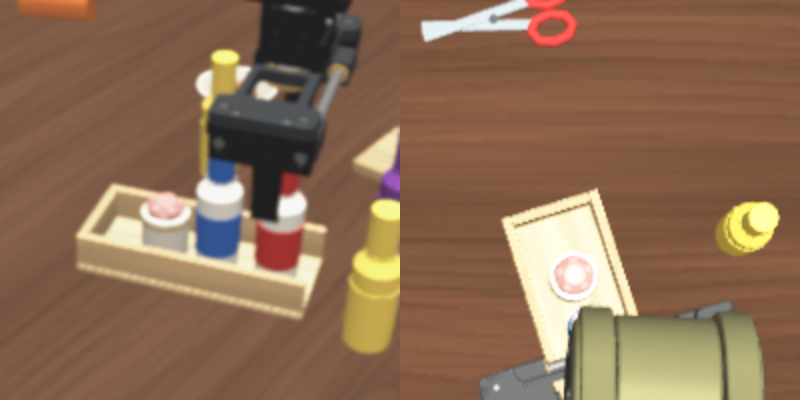

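The side view shows the finger astride the red cap. Correcting 3 mm and closing.

Call:
jog_arm(targets=[[0,0,0,0,0.1,-0.2,4.5],[0,0,0,0,0,0,4.0],[0,0,0,0,0,0,3.5],[0,0,0,0,0,0,3.0]])

```text
time: 4.2
position: [0.4458, -0.0505, 0.1156]
tool_rot: [-1.429, 1.05, 1.429]
ft_force: [-0.1, 0.1, 0.5]
grip_width: 0.426
```

Call:
jog_arm(targets=[[0,0,0,0,0,0,2.6],[0,0,0,0,0,0,2.0],[0,0,0,0,0,0,1.0],[0,0,0,0,0,0,1.0],[0,0,0,0,0,0,1.0],[0,0,0,0,0,0,1.0]])

```text
time: 4.95
position: [0.4457, -0.0505, 0.1155]
tool_rot: [-1.429, 1.05, 1.429]
ft_force: [-1.4, 0.1, -1.3]
grip_width: 0.269
```

```bash
python3 -c "
from h import *
to((*PT['red'],.116))"
```

```text
t 4.95 p [ 0.4457 -0.0505  0.1155] x [-0.  0. -1.] jawyaw 107.38 w 0.269 F [-1.4  0.1 -1.3]
[ 0.446  -0.0515  0.116 ] d tool cm [-0.05  0.   -0.1 ]
```

Call:
jog_arm(targets=[[0,0,0,-0.5,0,0,1.0],[0,0,0,-1.2,0,0,1.0],[0,0,0,-2,0,0,1.0],[0,0,0,-2,0,0,1.0],[0,0,0,-1.3,0,0,1.0],[0,0,0,0,0,0,1.0]])

```text
time: 5.7
position: [0.4466, -0.0505, 0.1868]
tool_rot: [-1.43, 1.048, 1.427]
ft_force: [-0.7, -0.4, -0.5]
grip_width: 0.271
```

```bash
python3 -c "
from h import *
to((*PT['rc'],.18),(*PT['rc'],.1135))"
```

```text
t 5.7 p [ 0.4466 -0.0505  0.1868] x [ 0.003  0.    -1.   ] jawyaw 107.39 w 0.271 F [-0.7 -0.4 -0.5]
[0.4255 0.2517 0.18  ] d tool cm [ 0.69 -7.02 29.47]
[0.4255 0.2517 0.1135] d tool cm [6.65 0.02 0.  ]
```

Call:
jog_arm(targets=[[0,0,0,0,-0.3,1.5,1.0],[0,0,0,0,-0.8,3.4,1.0],[0,0,0,0.1,-0.9,3.6,1.0],[0,0,0,0.1,-0.9,3.6,1.0],[0,0,0,0.1,-0.9,3.6,1.0],[0,0,0,0.1,-0.9,3.6,1.0],[0,0,0,0.1,-0.9,3.6,1.0],[0,0,0,0.1,-0.9,3.6,1.0],[0,0,0,0.1,-0.5,3.0,1.0],[0,0,0,0,0,0,1.0]])

```text
time: 6.95
position: [0.4222, 0.2551, 0.1773]
tool_rot: [-1.432, 1.049, 1.435]
ft_force: [0.2, -0.0, -1.0]
grip_width: 0.275
```

Call:
jog_arm(targets=[[0,0,0,1.5,0,0,1.0],[0,0,0,2,0,0,1.0],[0,0,0,1.5,0,0,1.0],[0,0,0,0,0,0,1.0],[0,0,0,0,0,0,1.0]])

```text
time: 7.58
position: [0.4248, 0.2518, 0.1289]
tool_rot: [-1.429, 1.05, 1.428]
ft_force: [-0.7, -0.1, 0.3]
grip_width: 0.272
```

```bash
python3 -c "
from h import *
to((*PT['rc'],.1135))"
```

```text
t 7.58 p [0.4248 0.2518 0.1289] x [ 0.001  0.    -1.   ] jawyaw 107.35 w 0.272 F [-0.7 -0.1  0.3]
[0.4255 0.2517 0.1135] d tool cm [ 1.54 -0.06 -0.03]
```

Call:
jog_arm(targets=[[0,0,0,0.6,0,0,1.0],[0,0,0,0.5,0,0,1.0],[0,0,0,0.3,0,0,1.0],[0,0,0,0.1,0,0,1.0],[0,0,0,0,0,0,1.0],[0,0,0,0,0,0,1.0]])

```text
time: 8.32
position: [0.4245, 0.252, 0.1137]
tool_rot: [-1.429, 1.05, 1.429]
ft_force: [0.0, -0.3, -0.5]
grip_width: 0.275
```

```bash
python3 -c "
from h import *
to((*PT['rc'],.1135))"
```

```text
t 8.32 p [0.4245 0.252  0.1137] x [ 0.  0. -1.] jawyaw 107.38 w 0.275 F [ 0.  -0.3 -0.5]
[0.4255 0.2517 0.1135] d tool cm [ 0.02 -0.08 -0.05]
```

Call:
jog_arm(targets=[[0,0,0,0.1,0,0,1.0],[0,0,0,0.0,0,0,1.0],[0,0,0,0,0,0,1.0]])

```text
time: 8.7
position: [0.425, 0.2521, 0.1134]
tool_rot: [-1.429, 1.049, 1.428]
ft_force: [0.1, -0.8, 5.8]
grip_width: 0.27
```

Contact (5.8 N up). Releasing gently, rising, and heading for the blue bottle.

Call:
jog_arm(targets=[[0,0,0,-0.05,0,0,2.5],[0,0,0,0,0,0,2.9],[0,0,0,0,0,0,4.0],[0,0,0,0,0,0,6.0],[0,0,0,0,0,0,6.0]])

```text
time: 9.32
position: [0.4244, 0.2519, 0.113]
tool_rot: [-1.429, 1.05, 1.429]
ft_force: [0.1, -0.3, -0.5]
grip_width: 0.587
```

Call:
jog_arm(targets=[[0,0,0,-1,0,0,6],[0,0,0,-2.5,0,0,6],[0,0,0,-3,0,0,6],[0,0,0,-2,0,0,6],[0,0,0,0,0,0,6],[0,0,0,0,0,0,6]])

```text
time: 10.07
position: [0.4241, 0.2517, 0.1975]
tool_rot: [-1.429, 1.051, 1.43]
ft_force: [0.3, 0.3, -0.5]
grip_width: 0.69
```

```bash
python3 -c "
from h import *
to((*PT['blue'],.20),(*PT['blue'],.1155))
p,d=get_image('side')
for b in blobs('side',p,'',(0,150,200),(8,255,255),(200,250,330,400)): print(np.round(b[:4],1),b[4],ray('side',b[0],b[1],.13))
cv2.imwrite('pics/p1.png',p[:,:,::-1])"
```

```text
t 10.07 p [0.4241 0.2517 0.1975] x [-0.001 -0.    -1.   ] jawyaw 107.38 w 0.69 F [ 0.3  0.3 -0.5]
[ 0.4953 -0.035   0.2   ] d tool cm [ -0.24   1.77 -29.49]
[ 0.4953 -0.035   0.1155] d tool cm [ 8.45 -0.01  0.  ]
[280.3 382.6  29.6 641. ] (251, 359, 59, 41) [0.35359256 0.32436556 0.13      ]
[276.1 310.   10.3 232. ] (266, 303, 21, 15) [0.42439635 0.24981205 0.13      ]
```

View pics/p1.png

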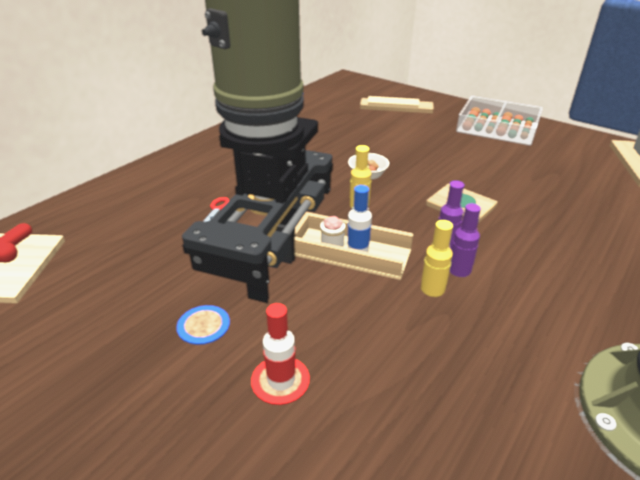

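The red bottle stands upright on its coaster; its cap at (276,310) maps to (0.424,0.250), about 2 mm off centre. Next is the blue bottle.

Call:
jog_arm(targets=[[0,0,0,0,0.1,-1.5,7],[0,0,0,0,0.3,-4,7],[0,0,0,0,0.3,-4.5,7],[0,0,0,0,0.3,-4.5,7],[0,0,0,0,0.3,-4.5,7],[0,0,0,0,0.3,-4.5,7],[0,0,0,0,0.2,-4,7],[0,0,0,0,0,-2,7],[0,0,0,0,0,0,7],[0,0,0,0,0,0,7]])

```text
time: 11.38
position: [0.4949, -0.0343, 0.1976]
tool_rot: [-1.429, 1.05, 1.431]
ft_force: [-0.5, 0.0, 0.6]
grip_width: 0.801
```

```bash
python3 -c "
from h import *
to((*PT['blue'],.1155))"
```

```text
t 11.38 p [ 0.4949 -0.0343  0.1976] x [-0.001  0.001 -1.   ] jawyaw 107.42 w 0.801 F [-0.5  0.   0.6]
[ 0.4953 -0.035   0.1155] d tool cm [ 8.21 -0.02 -0.09]
```

Call:
jog_arm(targets=[[0,0,0,2,0,0,7],[0,0,0,2.5,0,0,7],[0,0,0,2.5,0,0,7],[0,0,0,1.2,0,0,7],[0,0,0,0,0,0,6],[0,0,0,0,0,0,5],[0,0,0,0,0,0,4],[0,0,0,0,0,0,3.5],[0,0,0,0,0,0,3]])

```text
time: 12.5
position: [0.4956, -0.035, 0.1163]
tool_rot: [-1.429, 1.05, 1.429]
ft_force: [0.5, -0.3, -0.0]
grip_width: 0.377
```

Call:
jog_arm(targets=[[0,0,0,0,0,0,2.6],[0,0,0,0,0,0,2.0],[0,0,0,0,0,0,1.0],[0,0,0,0,0,0,1.0],[0,0,0,0,0,0,1.0],[0,0,0,0,0,0,1.0]])

```text
time: 13.25
position: [0.4954, -0.0351, 0.116]
tool_rot: [-1.429, 1.05, 1.429]
ft_force: [0.4, 0.3, -0.1]
grip_width: 0.266
```

```bash
python3 -c "
from h import *
to((*PT['blue'],.1155))"
```

```text
t 13.25 p [ 0.4954 -0.0351  0.116 ] x [ 0. -0. -1.] jawyaw 107.38 w 0.266 F [ 0.4  0.3 -0.1]
[ 0.4953 -0.035   0.1155] d tool cm [0.05 0.01 0.01]
```

Call:
jog_arm(targets=[[0,0,0,-0.5,0,0,1.0],[0,0,0,-1.2,0,0,1.0],[0,0,0,-2,0,0,1.0],[0,0,0,-2,0,0,1.0],[0,0,0,-1.3,0,0,1.0],[0,0,0,0,0,0,1.0],[0,0,0,0,0,0,1.0]])

```text
time: 14.12
position: [0.495, -0.035, 0.1855]
tool_rot: [-1.429, 1.051, 1.43]
ft_force: [1.4, -0.6, -1.5]
grip_width: 0.271
```

```bash
python3 -c "
from h import *
to((*PT['bc'],.186),(*PT['bc'],.114))"
```

```text
t 14.12 p [ 0.495  -0.035   0.1855] x [-0.001  0.    -1.   ] jawyaw 107.39 w 0.271 F [ 1.4 -0.6 -1.5]
[0.5804 0.2447 0.186 ] d tool cm [ -0.06 -16.51  24.13]
[0.5804 0.2447 0.114 ] d tool cm [ 7.2  -0.01 -0.  ]
```

Call:
jog_arm(targets=[[0,0,0,0,-0.8,1.2,1],[0,0,0,0,-2,3,1],[0,0,0,0,-2.3,3.3,1],[0,0,0,0,-2.3,3.3,1],[0,0,0,0,-2.3,3.3,1],[0,0,0,0,-2.3,3.3,1],[0,0,0,0,-2.3,3.3,1],[0,0,0,0,-1.5,2.3,1],[0,0,0,0,-0.7,1.1,1],[0,0,0,0,0,0,1]])

```text
time: 15.38
position: [0.5803, 0.2452, 0.1853]
tool_rot: [-1.43, 1.05, 1.431]
ft_force: [0.2, 0.4, -0.7]
grip_width: 0.269
```

Call:
jog_arm(targets=[[0,0,0,1.5,0,0,1.0],[0,0,0,2.3,0,0,1.0],[0,0,0,1.5,0,0,1.0],[0,0,0,0.7,0,0,1.0],[0,0,0,0,0,0,1.0],[0,0,0,0,0,0,1.0]])

```text
time: 16.12
position: [0.5815, 0.2444, 0.127]
tool_rot: [-1.429, 1.049, 1.428]
ft_force: [0.6, -0.1, -1.4]
grip_width: 0.267
```

```bash
python3 -c "
from h import *
to((*PT['bc'],.114))"
```

```text
t 16.12 p [0.5815 0.2444 0.127 ] x [ 0.001  0.001 -1.   ] jawyaw 107.37 w 0.267 F [ 0.6 -0.1 -1.4]
[0.5804 0.2447 0.114 ] d tool cm [1.3  0.1  0.06]
```

Call:
jog_arm(targets=[[0,0,0,0.5,0,0,1.0],[0,0,0,0.4,0,0,1.0],[0,0,0,0.3,0,0,1.0],[0,0,0,0.1,0,0,1.0],[0,0,0,0,0,0,1.0],[0,0,0,0,0,0,1.0]])

```text
time: 16.88
position: [0.5814, 0.2442, 0.1139]
tool_rot: [-1.429, 1.049, 1.428]
ft_force: [-0.1, -0.7, 5.7]
grip_width: 0.269
```

Contact again (5.7 N). Releasing and rising.

Call:
jog_arm(targets=[[0,0,0,-0.05,0,0,2.5],[0,0,0,0,0,0,2.9],[0,0,0,0,0,0,4.0],[0,0,0,0,0,0,6.0],[0,0,0,0,0,0,6.0]])

```text
time: 17.5
position: [0.5808, 0.2443, 0.1135]
tool_rot: [-1.429, 1.05, 1.429]
ft_force: [-0.5, 0.4, 0.0]
grip_width: 0.59
```

Call:
jog_arm(targets=[[0,0,0,-1,0,0,6],[0,0,0,-2.5,0,0,6],[0,0,0,-3,0,0,6],[0,0,0,-2,0,0,6],[0,0,0,0,0,0,6],[0,0,0,0,0,0,6]])

```text
time: 18.25
position: [0.5803, 0.2441, 0.1975]
tool_rot: [-1.429, 1.051, 1.43]
ft_force: [-0.4, 0.0, 0.0]
grip_width: 0.686
```

```bash
python3 -c "
from h import *
to((*PT['pot'],.20))
p,d=get_image('side')
for b in blobs('side',p,'',(95,120,200),(125,255,255),(150,200,260,350)): print(np.round(b[:4],1),b[4],ray('side',b[0],b[1],.13))
for b in blobs('side',p,'',(0,150,200),(8,255,255),(200,250,330,340)): print(np.round(b[:4],1),b[4],ray('side',b[0],b[1],.13))
cv2.imwrite('pics/p2.png',p[:,:,::-1])"
```

```text
t 18.25 p [0.5803 0.2441 0.1975] x [-0.001 -0.001 -1.   ] jawyaw 107.38 w 0.686 F [-0.4  0.   0. ]
[ 0.5397 -0.0202  0.2   ] d tool cm [ -0.23  11.77 -24.01]
[203.1 328.8  26.6 471. ] (177, 307, 53, 37) [0.46945743 0.32100842 0.13      ]
[190.2 256.2   8.7 141.5] (182, 251, 18, 12) [0.58077305 0.24262311 0.13      ]
[276.1 310.   10.3 232. ] (266, 303, 21, 15) [0.42439635 0.24981205 0.13      ]
```

View pics/p2.png

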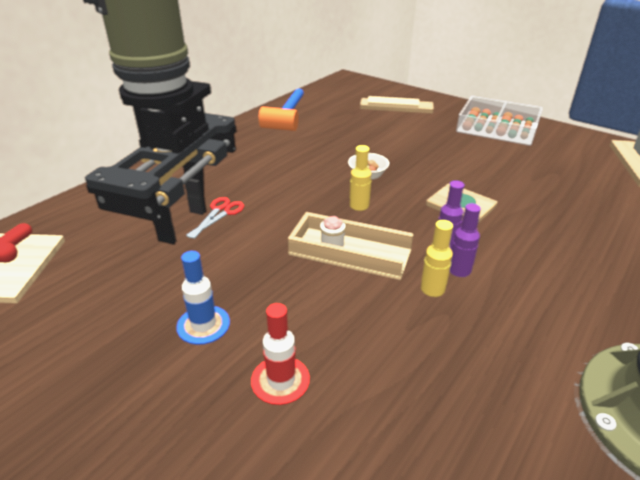

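Both bottles stand on their coasters, within about 2 mm, and the pot is alone at (332,232) in the rack. Moving over the pot.

Call:
jog_arm(targets=[[0,0,0,0,0.6,-1.2,6.4],[0,0,0,0,1.7,-3.4,6.4],[0,0,0,0,2,-4,6.4],[0,0,0,0,2,-4.1,6.4],[0,0,0,0,2,-4.1,6.4],[0,0,0,0,2,-4.1,6.4],[0,0,0,0,1,-2.1,6.4],[0,0,0,0,0.5,-1,6.4],[0,0,0,0,0,0,6.4],[0,0,0,0,0,0,6.4]])

```text
time: 19.55
position: [0.54, -0.0185, 0.1983]
tool_rot: [-1.43, 1.049, 1.431]
ft_force: [-0.4, 0.6, -0.2]
grip_width: 0.736
```

```bash
python3 -c "
from h import *
to((*PT['pot'],.20));print(get_state()['joint_positions'])"
```

```text
t 19.55 p [ 0.54   -0.0185  0.1983] x [-0.     0.001 -1.   ] jawyaw 107.5 w 0.736 F [-0.4  0.6 -0.2]
[ 0.5397 -0.0202  0.2   ] d tool cm [-0.17  0.08 -0.15]
[-0.35071369  0.11348431  0.36234765  1.79579481 -0.04304166  1.24019997
  1.89975108]
```

Call:
jog_arm(targets=[[10,0,0,0,0,0,6.4],[10,0,0,0,0,0,6.4],[10,0,0,0,0,0,6.4],[10,0,0,0,0,0,6.4],[10,0,0,0,0,0,6.4],[10,0,0,0,0,0,6.4],[10,0,0,0,0,0,6.4],[10,0,0,0,0,0,6.4],[10,0,0,0,0,0,6.4],[0,0,0,0,0,0,6.4]])

```text
time: 20.8
position: [0.5401, -0.0186, 0.1984]
tool_rot: [-0.241, 1.557, 0.242]
ft_force: [-0.2, 0.4, -0.4]
grip_width: 0.738
```

Call:
jog_arm(targets=[[0,0,0,0,0,0,6.4],[0,0,0,0,0,0,6.4]])

```text
time: 21.05
position: [0.54, -0.0197, 0.1985]
tool_rot: [-0.24, 1.557, 0.24]
ft_force: [1.3, 0.0, -0.1]
grip_width: 0.734
```

```bash
python3 -c "
from h import *
to((*PT['pot'],.20),(*PT['pot'],.032));print(get_state()['joint_positions'])
p,d=get_image('side')
q=np.load('side0.npz')['p']
for im in(q,p):
  for b in blobs('side',im,'',(0,25,150),(14,180,255),(315,205,350,235)): print(np.round(b[:4],1),b[4],ray('side',b[0],b[1],.055))
"
```

```text
t 21.05 p [ 0.54   -0.0197  0.1985] x [-0.  0. -1.] jawyaw 17.5 w 0.734 F [ 1.3  0.  -0.1]
[ 0.5397 -0.0202  0.2   ] d tool cm [-0.15 -0.04 -0.04]
[ 0.5397 -0.0202  0.032 ] d tool cm [16.8 -0.   0. ]
[-0.43570777  0.1149208   0.45658035  1.79857797 -0.05355163  1.24024389
  0.34115542]
[332.6 222.4  10.  193. ] (323, 215, 20, 15) [ 0.5410542  -0.02362748  0.055     ]
[332.6 222.4   9.8 190. ] (323, 215, 20, 15) [ 0.54099753 -0.02363659  0.055     ]
```

Call:
jog_arm(targets=[[0,0,0,1.5,0,0,6.4],[0,0,0,2.5,0,0,6.4],[0,0,0,2.5,0,0,6.4],[0,0,0,2.5,0,0,6.4],[0,0,0,2,0,0,6.4],[0,0,0,0,0,0,6.4],[0,0,0,0,0,0,6.4]])

```text
time: 21.98
position: [0.5402, -0.0202, 0.0888]
tool_rot: [-0.238, 1.557, 0.238]
ft_force: [0.4, 0.4, -0.2]
grip_width: 0.735
```

```bash
python3 -c "
from h import *
to((*PT['pot'],.032))
p,d=get_image('side');cv2.imwrite('pics/p3.png',cv2.resize(p[100:300,220:480],None,fx=3,fy=3)[:,:,::-1])"
```

```text
t 21.98 p [ 0.5402 -0.0202  0.0888] x [ 0.001 -0.    -1.   ] jawyaw 17.38 w 0.735 F [ 0.4  0.4 -0.2]
[ 0.5397 -0.0202  0.032 ] d tool cm [ 5.68  0.01 -0.06]
```

View pics/p3.png

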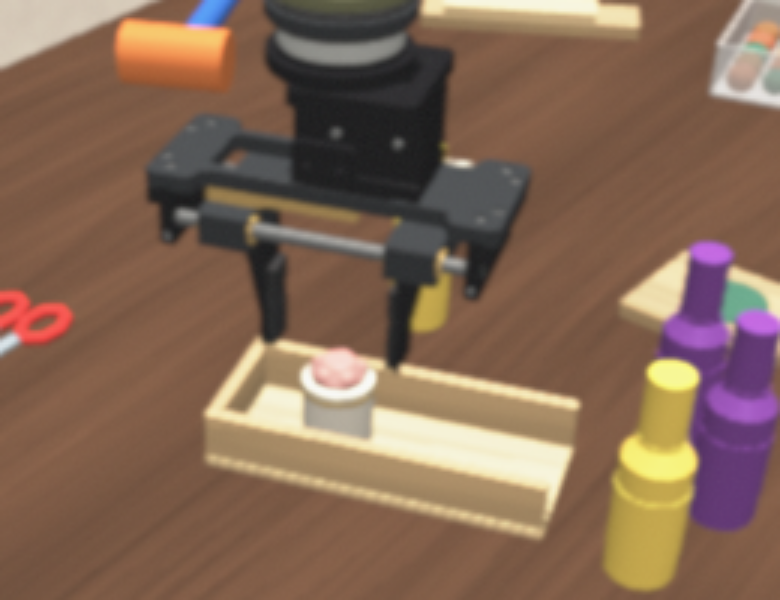

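The fingers are aligned fore and aft of the pot and inside the rack. Descending.

Call:
jog_arm(targets=[[0,0,0,1.5,0,0,6.4],[0,0,0,1.6,0,0,6.4],[0,0,0,1.5,0,0,6.4],[0,0,0,0.7,0,0,6.4],[0,0,0,0.3,0,0,6.4],[0,0,0,0,0,0,6.4],[0,0,0,0,0,0,6.4]])

```text
time: 22.9
position: [0.5404, -0.02, 0.033]
tool_rot: [-0.238, 1.557, 0.238]
ft_force: [-0.0, 0.5, -0.1]
grip_width: 0.734
```

```bash
python3 -c "
from h import *
to((*PT['pot'],.032))"
```

```text
t 22.9 p [ 0.5404 -0.02    0.033 ] x [ 0.001  0.    -1.   ] jawyaw 17.38 w 0.734 F [-0.   0.5 -0.1]
[ 0.5397 -0.0202  0.032 ] d tool cm [ 0.1   0.   -0.08]
```

Call:
jog_arm(targets=[[0,0,0,0,0,0,5.6],[0,0,0,0,0,0,5.0],[0,0,0,0,0,0,4.6],[0,0,0,0,0,0,4.3],[0,0,0,0,0,0,4.0],[0,0,0,0,0,0,3.0],[0,0,0,0,0,0,3.0],[0,0,0,0,0,0,3.0]])

```text
time: 23.9
position: [0.5399, -0.0201, 0.0325]
tool_rot: [-0.238, 1.558, 0.238]
ft_force: [-2.3, 0.5, 0.5]
grip_width: 0.479
```

Call:
jog_arm(targets=[[0,0,0,-0.4,0,0,3],[0,0,0,-1,0,0,3],[0,0,0,-2,0,0,3],[0,0,0,-2.5,0,0,3],[0,0,0,-3,0,0,3],[0,0,0,-3,0,0,3],[0,0,0,-3,0,0,3],[0,0,0,-2,0,0,3],[0,0,0,-1,0,0,3],[0,0,0,0,0,0,3]])

```text
time: 25.15
position: [0.5403, -0.02, 0.2122]
tool_rot: [-0.238, 1.556, 0.238]
ft_force: [-0.5, 1.0, -1.9]
grip_width: 0.475
```

```bash
python3 -c "
from h import *
to((*PT['base'],.21),(*PT['base'],.041))"
```

```text
t 25.15 p [ 0.5403 -0.02    0.2122] x [ 0.002  0.    -1.   ] jawyaw 17.38 w 0.475 F [-0.5  1.  -1.9]
[ 0.4172 -0.287   0.21  ] d tool cm [  0.19 -21.8  -19.73]
[ 0.4172 -0.287   0.041 ] d tool cm [16.9   0.   -0.03]
```

Call:
jog_arm(targets=[[0,0,0,0,-1.2,-1.1,3],[0,0,0,0,-2.5,-2.3,3],[0,0,0,0,-3,-2.7,3],[0,0,0,0,-3,-2.7,3],[0,0,0,0,-3,-2.7,3],[0,0,0,0,-3,-2.7,3],[0,0,0,0,-3,-2.7,3],[0,0,0,0,-2,-1.8,3],[0,0,0,0,-1.1,-1,3],[0,0,0,0,0,0,3]])

```text
time: 26.4
position: [0.4161, -0.2877, 0.2111]
tool_rot: [-0.236, 1.559, 0.237]
ft_force: [-0.1, 0.4, -0.3]
grip_width: 0.479
```

Call:
jog_arm(targets=[[0,0,0,1.5,0,0,3],[0,0,0,2.5,0,0,3],[0,0,0,2.5,0,0,3],[0,0,0,2.5,0,0,3],[0,0,0,2.5,0,0,3],[0,0,0,2,0,0,3],[0,0,0,1,0,0,3],[0,0,0,0,0,0,3],[0,0,0,0,0,0,3]])

```text
time: 27.52
position: [0.4177, -0.2869, 0.0671]
tool_rot: [-0.239, 1.557, 0.238]
ft_force: [0.0, -0.5, -1.0]
grip_width: 0.478
```

```bash
python3 -c "
from h import *
to((*PT['base'],.0405))
p,d=get_image('side');cv2.imwrite('pics/p4.png',cv2.resize(p[60:310,340:600],None,fx=2.4,fy=2.4)[:,:,::-1])"
```

```text
t 27.52 p [ 0.4177 -0.2869  0.0671] x [ 0.001 -0.    -1.   ] jawyaw 17.41 w 0.478 F [ 0.  -0.5 -1. ]
[ 0.4172 -0.287   0.0405] d tool cm [ 2.66  0.01 -0.06]
```

View pics/p4.png

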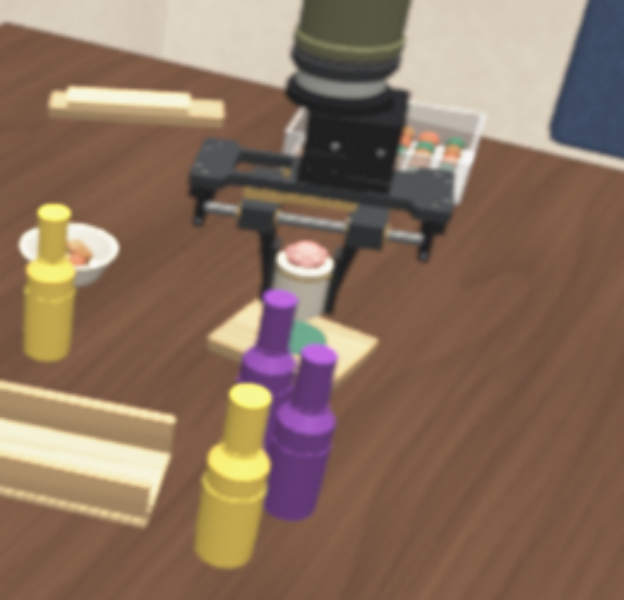

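The pot is held upright over the green spot. Lowering.

Call:
jog_arm(targets=[[0,0,0,0.9,0,0,3],[0,0,0,0.8,0,0,3],[0,0,0,0.5,0,0,3],[0,0,0,0.3,0,0,3],[0,0,0,0.1,0,0,3],[0,0,0,0,0,0,3],[0,0,0,0,0,0,3]])

```text
time: 28.45
position: [0.4173, -0.287, 0.0407]
tool_rot: [-0.238, 1.557, 0.238]
ft_force: [-0.5, 0.2, -1.6]
grip_width: 0.48
```

Call:
jog_arm(targets=[[0,0,0,0.1,0,0,3],[0,0,0,0,0,0,3],[0,0,0,0,0,0,3]])

```text
time: 28.82
position: [0.4174, -0.2871, 0.0405]
tool_rot: [-0.238, 1.557, 0.238]
ft_force: [-2.4, 1.2, 6.9]
grip_width: 0.477
```

Call:
jog_arm(targets=[[0,0,0,-0.05,0,0,4.3],[0,0,0,0,0,0,4.8],[0,0,0,0,0,0,6.0],[0,0,0,0,0,0,6.4],[0,0,0,0,0,0,6.4],[0,0,0,0,0,0,6.4]])

```text
time: 29.58
position: [0.4171, -0.2869, 0.04]
tool_rot: [-0.238, 1.558, 0.238]
ft_force: [0.2, 0.2, 0.8]
grip_width: 0.73
```

Call:
jog_arm(targets=[[0,0,0,-1,0,0,6.4],[0,0,0,-2,0,0,6.4],[0,0,0,-3,0,0,6.4],[0,0,0,-3,0,0,6.4],[0,0,0,-3,0,0,6.4],[0,0,0,-3,0,0,6.4],[0,0,0,-1.5,0,0,6.4],[0,0,0,0,0,0,6.4]])

```text
time: 30.58
position: [0.4176, -0.2872, 0.2059]
tool_rot: [-0.239, 1.556, 0.237]
ft_force: [-0.5, -0.5, 0.1]
grip_width: 0.735
```

Call:
jog_arm(targets=[[-10,0,0,0,0,0,6.4],[-10,0,0,0,0,0,6.4],[-10,0,0,0,0,0,6.4],[-10,0,0,0,0,0,6.4],[-10,0,0,0,0,0,6.4],[-10,0,0,0,0,0,6.4],[-10,0,0,0,0,0,6.4],[-10,0,0,0,0,0,6.4],[-10,0,0,0,0,0,6.4],[0,0,0,0,0,0,6.4]])

```text
time: 31.82
position: [0.4164, -0.2865, 0.2037]
tool_rot: [-1.426, 1.052, 1.43]
ft_force: [0.1, 0.2, -0.2]
grip_width: 0.738
```

```bash
python3 -c "
from h import *
to((.50,-.02,.205),(.5804,.2447,.205))
print(get_state()['joint_positions'])
p,d=get_image('side')
for b in blobs('side',p,'',(0,25,150),(14,180,255),(440,150,500,200)): print(np.round(b[:4],1),b[4],ray('side',b[0],b[1],.063))
cv2.imwrite('pics/p5.png',p[:,:,::-1])"
```

```text
t 31.82 p [ 0.4164 -0.2865  0.2037] x [-0.002  0.001 -1.   ] jawyaw 107.27 w 0.738 F [ 0.1  0.2 -0.2]
[ 0.5   -0.02   0.205] d tool cm [ -0.13 -15.9   22.97]
[0.5804 0.2447 0.205 ] d tool cm [  0.   -15.54  22.89]
[-0.14148269  0.02710008  0.70945541  1.87548105 -0.01797041  1.24790271
  2.4458181 ]
[465.1 177.4  11.5 145.5] (453, 172, 24, 13) [ 0.42092122 -0.29324036  0.063     ]
```

View pics/p5.png

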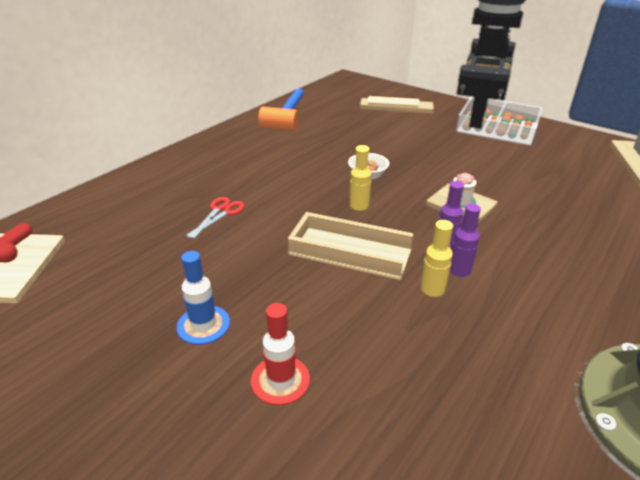

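The pot stands upright on the base at (463,188). Now heading for the blue bottle.

Call:
jog_arm(targets=[[0,0,0,0,-1.4,2,7],[0,0,0,0,-3,4.4,7],[0,0,0,0,-3,4.4,7],[0,0,0,0,-3,4.4,7],[0,0,0,0,-3,4.4,7],[0,0,0,0,-3,4.4,7],[0,0,0,0,-3,4.4,7],[0,0,0,0,-3,4.4,7],[0,0,0,0,-3,4.4,7],[0,0,0,0,-2,3,7]])

```text
time: 33.12
position: [0.5583, 0.1816, 0.204]
tool_rot: [-1.428, 1.051, 1.43]
ft_force: [0.4, -0.1, 0.4]
grip_width: 0.808
```

Call:
jog_arm(targets=[[0,0,0,0,-2,3,7],[0,0,0,0,-1,1.5,7],[0,0,0,0,0,0,7],[0,0,0,0,0,0,7],[0,0,0,0,0,0,7]])

```text
time: 33.75
position: [0.5739, 0.2286, 0.2054]
tool_rot: [-1.428, 1.052, 1.427]
ft_force: [-0.2, -0.5, 0.2]
grip_width: 0.803
```

```bash
python3 -c "
from h import *
to((.5810,.2441,.205),(.581,.2441,.1135))
p,d=get_image('top')
for nm,lo,hi,roi,z in(('green',(65,60,50),(95,255,255),(450,290,530,370),.014),('pink',(0,20,150),(14,255,255),(470,300,520,350),.068)):
  for b in blobs('top',p,'',lo,hi,roi): print(nm,np.round(b[:4],1),b[4],ray('top',b[0],b[1],z))
cv2.imwrite('pics/p6.png',cv2.resize(p[200:400,400:560],None,fx=3,fy=3)[:,:,::-1])"
```

```text
t 33.75 p [0.5739 0.2286 0.2054] x [ 0. -0. -1.] jawyaw 107.22 w 0.803 F [-0.2 -0.5  0.2]
[0.581  0.2441 0.205 ] d tool cm [ 0.04 -1.14  1.27]
[0.581  0.2441 0.1135] d tool cm [9.15 0.   0.  ]
green [483.1 332.6  15.7 132. ] (476, 315, 23, 31) [ 0.41285065 -0.27356742  0.014     ]
pink [498.9 329.9  10.2 289. ] (489, 320, 21, 20) [ 0.4195853  -0.28471481  0.068     ]
```

View pics/p6.png

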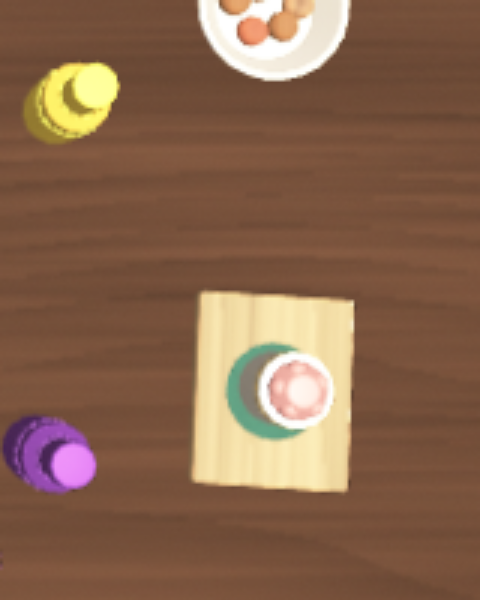

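The top view shows the pot on the green spot; its rose at (499,330) maps about 3 mm from the base centre. Next, gripping blue.

Call:
jog_arm(targets=[[0,0,0,0,-1.1,1.3,7],[0,0,0,2,0,0,7],[0,0,0,2.5,0,0,7],[0,0,0,2.5,0,0,7],[0,0,0,1.4,0,0,7],[0,0,0,0.7,0,0,6],[0,0,0,0,0,0,5.2],[0,0,0,0,0,0,4.4]])

```text
time: 34.8
position: [0.5809, 0.2464, 0.115]
tool_rot: [-1.429, 1.048, 1.428]
ft_force: [-0.1, 0.1, -0.3]
grip_width: 0.57
```

```bash
python3 -c "
from h import *
to((.581,.2441,.1135))"
```

```text
t 34.8 p [0.5809 0.2464 0.115 ] x [ 0.002  0.001 -1.   ] jawyaw 107.38 w 0.57 F [-0.1  0.1 -0.3]
[0.581  0.2441 0.1135] d tool cm [ 0.15  0.06 -0.22]
```

Call:
jog_arm(targets=[[0,0,0,0,0,-0.1,4.0],[0,0,0,0,0,0,3.5],[0,0,0,0,0,0,3],[0,0,0,0,0,0,2.6],[0,0,0,0,0,0,2.0],[0,0,0,0,0,0,1.0],[0,0,0,0,0,0,1.0],[0,0,0,0,0,0,1.0],[0,0,0,0,0,0,1.0]])

```text
time: 35.92
position: [0.5806, 0.2452, 0.114]
tool_rot: [-1.429, 1.05, 1.429]
ft_force: [-1.0, -0.4, -0.6]
grip_width: 0.269
```

Call:
jog_arm(targets=[[0,0,0,-0.5,0,0,1.0],[0,0,0,-1.2,0,0,1.0],[0,0,0,-2,0,0,1.0],[0,0,0,-2,0,0,1.0],[0,0,0,-1.3,0,0,1.0],[0,0,0,0,0,0,1.0],[0,0,0,0,0,0,1.0]])

```text
time: 36.8
position: [0.5802, 0.2451, 0.1835]
tool_rot: [-1.429, 1.051, 1.43]
ft_force: [0.5, 0.2, -1.3]
grip_width: 0.267
```

```bash
python3 -c "
from h import *
to((.4954,-.0351,.186))"
```

```text
t 36.8 p [0.5802 0.2451 0.1835] x [-0.001 -0.    -1.   ] jawyaw 107.39 w 0.267 F [ 0.5  0.2 -1.3]
[ 0.4954 -0.0351  0.186 ] d tool cm [ -0.23  16.46 -24.21]
```

Call:
jog_arm(targets=[[0,0,0,0,0.8,-1.2,1],[0,0,0,0,2,-3,1],[0,0,0,0,2.3,-3.4,1],[0,0,0,0,2.3,-3.4,1],[0,0,0,0,2.3,-3.4,1],[0,0,0,0,2.3,-3.4,1],[0,0,0,0,2.2,-3.1,1],[0,0,0,0,1.5,-2.2,1],[0,0,0,0,0.8,-1.1,1],[0,0,0,0,0,0,1]])

```text
time: 38.05
position: [0.4949, -0.0358, 0.1839]
tool_rot: [-1.427, 1.051, 1.428]
ft_force: [0.3, 1.6, -0.6]
grip_width: 0.272
```

Call:
jog_arm(targets=[[0,0,0,0.5,0,0,1],[0,0,0,1,0,0,1],[0,0,0,0.5,0,0,1],[0,0,0,0,0,0,1]])

```text
time: 38.55
position: [0.495, -0.0347, 0.1632]
tool_rot: [-1.429, 1.051, 1.431]
ft_force: [-0.1, -0.2, -0.1]
grip_width: 0.27
```

```bash
python3 -c "
from h import *
to((.4954,-.0351,.116))"
```

```text
t 38.55 p [ 0.495  -0.0347  0.1632] x [-0.002 -0.    -1.   ] jawyaw 107.42 w 0.27 F [-0.1 -0.2 -0.1]
[ 0.4954 -0.0351  0.116 ] d tool cm [ 4.72 -0.03 -0.05]
```

Call:
jog_arm(targets=[[0,0,0,1,0,0,1],[0,0,0,1.4,0,0,1],[0,0,0,1,0,0,1],[0,0,0,0.6,0,0,1],[0,0,0,0.4,0,0,1],[0,0,0,0.2,0,0,1],[0,0,0,0.1,0,0,1],[0,0,0,0,0,0,1],[0,0,0,0,0,0,1]])

```text
time: 39.67
position: [0.4956, -0.035, 0.1173]
tool_rot: [-1.429, 1.05, 1.429]
ft_force: [-0.3, 0.2, -0.3]
grip_width: 0.274
```

Call:
jog_arm(targets=[[0,0,0,0.1,0,0,1],[0,0,0,0.1,0,0,1],[0,0,0,0,0,0,1],[0,0,0,0,0,0,1]])

```text
time: 40.17
position: [0.4961, -0.0351, 0.1158]
tool_rot: [-1.43, 1.049, 1.428]
ft_force: [-0.2, -0.2, 6.1]
grip_width: 0.271
```

Call:
jog_arm(targets=[[0,0,0,-0.05,0,0,2.5],[0,0,0,0,0,0,2.9],[0,0,0,0,0,0,4.0],[0,0,0,0,0,0,6.0],[0,0,0,0,0,0,6.0]])

```text
time: 40.8
position: [0.4953, -0.035, 0.1154]
tool_rot: [-1.429, 1.05, 1.429]
ft_force: [0.2, 0.5, 0.1]
grip_width: 0.592
```

Call:
jog_arm(targets=[[0,0,0,-1,0,0,6],[0,0,0,-2.5,0,0,6],[0,0,0,-3,0,0,6],[0,0,0,-2,0,0,6],[0,0,0,0,0,0,6],[0,0,0,0,0,0,6]])

```text
time: 41.55
position: [0.495, -0.035, 0.2]
tool_rot: [-1.429, 1.051, 1.43]
ft_force: [-0.5, 0.5, -0.2]
grip_width: 0.69
```

```bash
python3 -c "
from h import *
to((.4245,.2515,.2),(.4245,.2515,.1132))"
```

```text
t 41.55 p [ 0.495 -0.035  0.2  ] x [-0.001  0.    -1.   ] jawyaw 107.38 w 0.69 F [-0.5  0.5 -0.2]
[0.4245 0.2515 0.2   ] d tool cm [ 1.000e-02 -1.830e+00  2.945e+01]
[0.4245 0.2515 0.1132] d tool cm [ 8.68 -0.01 -0.  ]
```

Call:
jog_arm(targets=[[0,0,0,0,-0.1,1.5,7],[0,0,0,0,-0.3,4,7],[0,0,0,0,-0.3,4.5,7],[0,0,0,0,-0.3,4.5,7],[0,0,0,0,-0.3,4.5,7],[0,0,0,0,-0.3,4.5,7],[0,0,0,0,-0.2,4,7],[0,0,0,0,0,1.9,7],[0,0,0,0,0,0,7],[0,0,0,0,0,0,7]])

```text
time: 42.8
position: [0.4253, 0.2492, 0.2003]
tool_rot: [-1.428, 1.052, 1.427]
ft_force: [0.1, -0.3, -0.6]
grip_width: 0.807
```

```bash
python3 -c "
from h import *
to((.4245,.2515,.1132))
p,d=get_image('side');cv2.imwrite('pics/p7.png',p[:,:,::-1])
for b in blobs('side',p,'',(95,120,200),(125,255,255),(340,180,372,220)): print(np.round(b[:4],1),b[4],ray('side',b[0],b[1],.132))
p,d=get_image('top')
for b in blobs('top',p,'',(95,120,180),(125,255,255),(335,265,370,300)): print(np.round(b[:4],1),b[4],ray('top',b[0],b[1],.132))"
```

```text
t 42.8 p [0.4253 0.2492 0.2003] x [-0.    -0.001 -1.   ] jawyaw 107.26 w 0.807 F [ 0.1 -0.3 -0.6]
[0.4245 0.2515 0.1132] d tool cm [8.71 0.   0.26]
[361.  189.1   6.2  61.5] (355, 186, 13, 7) [ 0.49507277 -0.03520887  0.132     ]
[347.4 282.4   7.3 140.5] (340, 276, 15, 14) [ 0.49508688 -0.03366286  0.132     ]
```

View pics/p7.png

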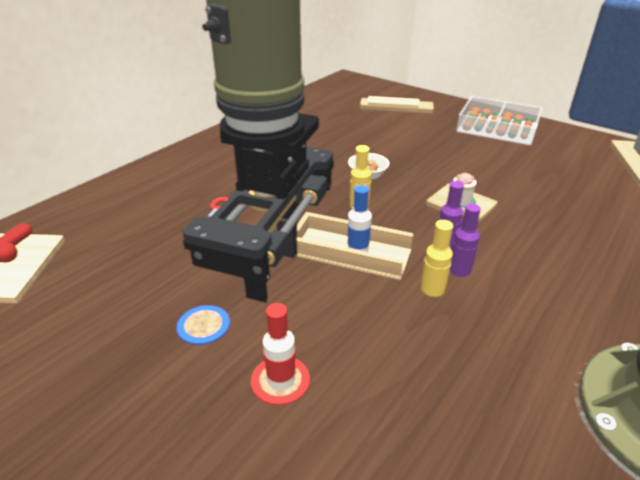

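The blue bottle is back upright in the rack, within 1 mm of its start by both cameras (cap at (361,189), was (361.1,188.8)). Now red.

Call:
jog_arm(targets=[[0,0,0,2,0,0.1,7],[0,0,0,2.5,0,0,7],[0,0,0,2.5,0,0,7],[0,0,0,1.2,0,0,7],[0,0,0,0.5,0,0,6],[0,0,0,0,0,0,5.2],[0,0,0,0,0,0,4.6],[0,0,0,0,0,0,4.2]])

```text
time: 43.9
position: [0.4249, 0.2522, 0.1143]
tool_rot: [-1.429, 1.049, 1.428]
ft_force: [0.2, 0.4, -0.8]
grip_width: 0.515
```

```bash
python3 -c "
from h import *
to((.4245,.2515,.1132))"
```

```text
t 43.9 p [0.4249 0.2522 0.1143] x [ 0.001  0.001 -1.   ] jawyaw 107.39 w 0.515 F [ 0.2  0.4 -0.8]
[0.4245 0.2515 0.1132] d tool cm [ 0.11  0.06 -0.06]
```

Call:
jog_arm(targets=[[0,0,0,0.05,0,0,3.5],[0,0,0,0,0,0,3],[0,0,0,0,0,0,2.6],[0,0,0,0,0,0,2.0],[0,0,0,0,0,0,1.0],[0,0,0,0,0,0,1.0],[0,0,0,0,0,0,1.0],[0,0,0,0,0,0,1.0]])

```text
time: 44.9
position: [0.4245, 0.2519, 0.113]
tool_rot: [-1.429, 1.05, 1.429]
ft_force: [0.9, -0.1, -1.4]
grip_width: 0.272
```

Call:
jog_arm(targets=[[0,0,0,-0.5,0,0,1.0],[0,0,0,-1.2,0,0,1.0],[0,0,0,-2,0,0,1.0],[0,0,0,-2,0,0,1.0],[0,0,0,-1.3,0,0,1.0],[0,0,0,0,0,0,1.0],[0,0,0,0,0,0,1.0]])

```text
time: 45.78
position: [0.4241, 0.2517, 0.1825]
tool_rot: [-1.429, 1.051, 1.43]
ft_force: [0.4, -1.4, -0.7]
grip_width: 0.276
```

```bash
python3 -c "
from h import *
to((.4457,-.0507,.183))"
```

```text
t 45.77 p [0.4241 0.2517 0.1825] x [-0.001 -0.001 -1.   ] jawyaw 107.39 w 0.276 F [ 0.4 -1.4 -0.7]
[ 0.4457 -0.0507  0.183 ] d tool cm [ -0.04   6.97 -29.5 ]
```

Call:
jog_arm(targets=[[0,0,0,0,0.3,-1.5,1],[0,0,0,0,0.8,-3.4,1],[0,0,0,0,0.9,-3.6,1],[0,0,0,0,0.9,-3.6,1],[0,0,0,0,0.9,-3.6,1],[0,0,0,0,0.9,-3.6,1],[0,0,0,0,0.9,-3.6,1],[0,0,0,0,0.8,-3.2,1],[0,0,0,0,0.4,-2.2,1],[0,0,0,0,0.2,-1.2,1]])

```text
time: 47.02
position: [0.4451, -0.0526, 0.1826]
tool_rot: [-1.427, 1.052, 1.428]
ft_force: [0.1, 0.2, -1.3]
grip_width: 0.269
```

Call:
jog_arm(targets=[[0,0,0,0.5,0,0,1],[0,0,0,1,0,0,1],[0,0,0,0.5,0,0,1],[0,0,0,0,0,0,1],[0,0,0,0,0,0,1]])

```text
time: 47.65
position: [0.4459, -0.0503, 0.1632]
tool_rot: [-1.43, 1.05, 1.429]
ft_force: [-0.6, 0.1, -0.4]
grip_width: 0.27
```

```bash
python3 -c "
from h import *
to((.4457,-.0507,.115))"
```

```text
t 47.65 p [ 0.4459 -0.0503  0.1632] x [ 0.  0. -1.] jawyaw 107.41 w 0.27 F [-0.6  0.1 -0.4]
[ 0.4457 -0.0507  0.115 ] d tool cm [ 4.82  0.04 -0.03]
```

Call:
jog_arm(targets=[[0,0,0,1,0,0,1],[0,0,0,1.4,0,0,1],[0,0,0,1,0,0,1],[0,0,0,0.6,0,0,1],[0,0,0,0.4,0,0,1],[0,0,0,0.2,0,0,1],[0,0,0,0.1,0,0,1],[0,0,0,0.1,0,0,1],[0,0,0,0,0,0,1],[0,0,0,0,0,0,1]])

```text
time: 48.9
position: [0.4459, -0.0506, 0.1152]
tool_rot: [-1.429, 1.05, 1.429]
ft_force: [-0.9, -0.0, -0.4]
grip_width: 0.273
```

Call:
jog_arm(targets=[[0,0,0,0.1,0,0,1],[0,0,0,0,0,0,1],[0,0,0,0,0,0,1]])

```text
time: 49.28
position: [0.4465, -0.0506, 0.1149]
tool_rot: [-1.43, 1.049, 1.428]
ft_force: [-1.7, -0.4, 4.8]
grip_width: 0.266
```

Call:
jog_arm(targets=[[0,0,0,-0.05,0,0,2.5],[0,0,0,0,0,0,2.9],[0,0,0,0,0,0,4.0],[0,0,0,0,0,0,6.0],[0,0,0,0,0,0,6.0]])

```text
time: 49.9
position: [0.4457, -0.0505, 0.1145]
tool_rot: [-1.429, 1.05, 1.429]
ft_force: [0.3, 0.2, 0.2]
grip_width: 0.589
```

Call:
jog_arm(targets=[[0,0,0,-1,0,0,6],[0,0,0,-2.5,0,0,6],[0,0,0,-3,0,0,6],[0,0,0,-3,0,0,6],[0,0,0,-2,0,0,6],[0,0,0,0,-0.5,3,6],[0,0,0,0,-1,5,6],[0,0,0,0,-1,5,6],[0,0,0,0,-1,5,6],[0,0,0,0,-1,5,6]])

```text
time: 51.15
position: [0.4199, 0.184, 0.2305]
tool_rot: [-1.429, 1.049, 1.428]
ft_force: [1.2, -0.2, 0.2]
grip_width: 0.688
```

Call:
jog_arm(targets=[[0,0,0,0,-0.5,3,6],[0,0,0,0,0,0,6],[0,0,0,0,0,0,6],[0,0,0,0,0,0,6]])

```text
time: 51.65
position: [0.4163, 0.2112, 0.2299]
tool_rot: [-1.428, 1.051, 1.427]
ft_force: [-0.3, -0.0, -0.4]
grip_width: 0.688
```

```bash
python3 -c "
from h import *
to()
p,d=get_image('side');cv2.imwrite('pics/p8.png',p[:,:,::-1])
for lo,hi,roi in (((95,120,200),(125,255,255),(340,180,372,220)),((0,150,200),(8,255,255),(370,180,410,230))):
  for b in blobs('side',p,'',lo,hi,roi): print('side',np.round(b[:4],1),b[4],ray('side',b[0],b[1],.132).round(4))
p,d=get_image('top');cv2.imwrite('pics/p9.png',p[:,:,::-1])
for lo,hi,roi,z in (((95,120,180),(125,255,255),(335,265,370,300),.132),((0,120,180),(8,255,255),(340,300,380,335),.132),((0,20,150),(14,255,255),(470,300,520,350),.068)):
  for b in blobs('top',p,'',lo,hi,roi): print('top',np.round(b[:4],1),b[4],ray('top',b[0],b[1],z).round(4))"
```

```text
t 51.65 p [0.4163 0.2112 0.2299] x [ 0.  0. -1.] jawyaw 107.25 w 0.688 F [-0.3 -0.  -0.4]
side [361.1 189.1   6.2  60.5] (355, 186, 13, 7) [ 0.4951 -0.0354  0.132 ]
side [393.2 194.6   7.7  99. ] (386, 190, 16, 10) [ 0.4458 -0.0518  0.132 ]
top [347.4 282.4   7.2 139.5] (340, 276, 15, 14) [ 0.4951 -0.0336  0.132 ]
top [357.5 314.5   7.3 145. ] (351, 308, 14, 14) [ 0.4459 -0.0489  0.132 ]
top [498.9 329.9  10.1 283.5] (489, 320, 20, 20) [ 0.4196 -0.2846  0.068 ]
```

View pics/p8.png

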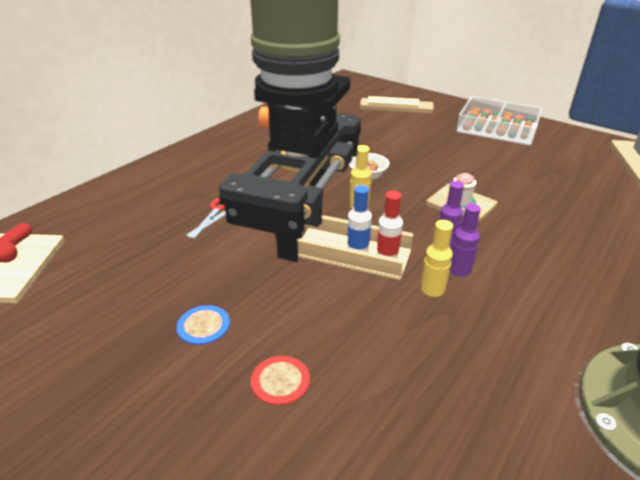

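View pics/p9.png

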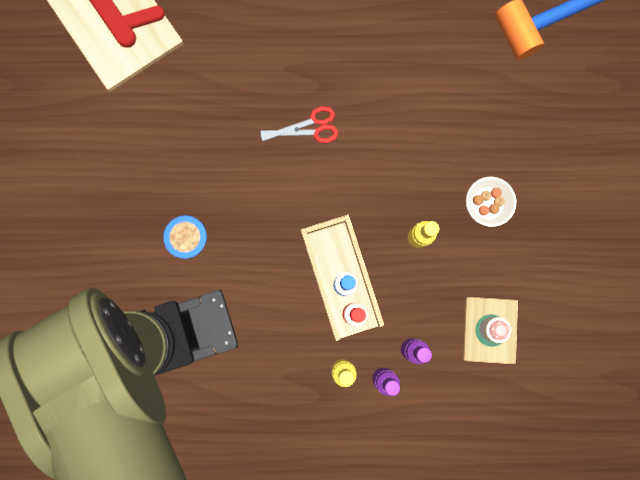

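Both views show the red bottle (358,315) and blue bottle (347,282) upright at their start places, and the pot on the green spot. The dish and scissors are unmoved, and the arm is clear.

```bash
python3 -c "
from bench import *
print(close_job())"
```

```text
the job is handed in; nothing more can be done
None
```

The job is handed in. I parked the red and blue bottles on their own coasters, stood the pot on the green spot, and put both bottles back in the rack. It took about 52 s of the 128 s allowed. The hand-in reports no verdict, so I have only my own measurements to go on.

- **Bottles back in the rack:** both are upright. Blue is within 1 mm of its start position in both cameras, and red is within about 2 mm.
- **Bottles on the coasters:** each stood about 2 mm from the coaster centre before I went for the pot.
- **Pot:** it is upright, about 3 mm from the centre of the base.
- **Bystanders:** the dish and scissors look the same in the top view as at the start. I compared these by eye and did not measure them.
- **Arm:** the gripper is open and clear of everything, and the force readings are near zero.

No check failed. The two cameras disagreed with each other by up to 3 mm on bottle cap positions, which is about what the 2 mm calibration allows, so the distances above carry that uncertainty.

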